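# Pack the spare print head and hasp the case

### The arm

A 6-joint arm with a two-finger parallel gripper is mounted at the origin on the work surface. World frame = base frame: x ahead of the robot, y to its left, z up, the work surface at z = 0. Lengths are in mm, angles in degrees, forces in N, time in s.
With the tool pointing down it reaches from about 350 to 1000 mm from the base axis. Payload 7.1 kg.
Tool frame: the origin (TCP) lies between the finger pads; the fingertips stand 17 mm ahead of it and the grasp point (between the pads) lies 2 mm behind it (env.tip_extent is the distance from the TCP to the fingertips, in mm); z points along the fingers, y is the line along which they close (so a half turn about z gives the same grasp; the last joint's range is limited). The gripper opens to 85 mm and grips with 20 to 120 N. Pads are 22 mm wide; open, the fingers measure 114 mm over their backs; the gripper's body (76 mm by 85 mm) begins 54 mm behind the grasp point. The pads swing forward as they close: fully open they stand 13 mm farther back than shut.
Start: joints at [68.984, 24.242, 93.386, -0, 62.372, -1.089], TCP at [212.987, 587.572, 219.019] pointing down, gripper open.
Joint ranges: [-172.04, 172.04], [-51.8, 120.97], [4.93, 147.93], [-75.15, 255.16], [6.16, 154.13], [-145.62, 145.62]. Speed limits (degrees/s): [136.94, 136.94, 172.46, 180, 180, 180].

### API

Orientations are given as [roll, pitch, yaw] about the fixed x, y, z axes, in that order (R = Rz(yaw) Ry(pitch) Rx(roll)).
In Python, from rig import env gives the robot as it stands. The module is installed in compiled form; this text tells all that it offers.
- The arm moves only by the tool send_rows, never from a script. Its argument "motion" is a list of rows, each a list of 3 entries, a list of its own where there are three numbers: the shift along the tool's x, y, z each as a share of 0.8 m, from -1 to 1, then the turn, a rotation vector about the tool's x, y, z each as a share of 5 degrees, from -1 to 1, then the finger opening in mm, from 0 to 85.4. In form: [[[x, y, z], [wx, wy, wz], fingers], ...]. A call has exactly 5 rows; each row shifts and turns the commanded pose from where the row before left it, along the tool's axes as they then stand; what a row does not reach is not made up. A row lasts 1/8 s, in which the tool goes at most 62.5 mm and 10.7 degrees, less where a joint would pass 70% of its speed; a pose out of reach is approached as far as the arm can. A call with a number of a shift or a turn outside -1 to 1 is refused whole. A call with a gripper value outside its range is refused whole. The fingers move at their own pace and stop on an object; "newtons" is the grip in N (left out, the last holds). Time passes only in rows, so rows that do not move let the fingers close, or fill a call up. It gives the time, the measured TCP pose, the force, the opening and the grip force at its end, in the units of the state.
- env.read_state(): the state, without advancing time (a new reading comes with each control period).
- env.read_camera(name): name is "scene" or "side" or "wrist"; returns a dict with "pixels" (384x512x3 uint8, blue, green, red), "range_z" (384x512 float32, mm along the optical axis (not along the pixel's ray), 0 where there is no reading), "fx", "fy", "cx", "cy" (pixels), "eye" and "rotation" of the camera in the world; the wrist camera has in their place "T_tool_cam" (4x4, takes a point from camera to tool coordinates, whose origin is the TCP and whose axes are the flange's). Camera axes: x right, y up, looking along -z (the intrinsics and any distortion apply to the point x, -y, -z); pixel columns grow to the right and rows downward; lengths in mm; the calibration is good to about 2 mm. The wrist camera is an equidistant fisheye: a pixel r from the principal point sees the ray r / f radians off the axis. A picture is of the moment at which its call begins: read the wrist's pose just before it.
- env.job_done(): hands the job in; it is judged then, once.
The state is a dict: "time_s": time; "joint_pos": joint angles; "dq": joint speeds; "joint_torque": joint torques, N m; "eef_pos": TCP position; "ee_rot": TCP orientation; "force": force on the tool from outside, world axes, zero at the start; "ft_torque": the same for the moment, N m; "gripper_width": opening from 0.0 (shut) to 1.0 (fully open); "gripper_force": force on a finger pad.
Only numpy, scipy, OpenCV 4.12 (cv2) and the standard library are available. Lean on these libraries where they do the work, as an engineer would, in place of code of your own. Each camera call takes 0.05 s, during which the arm holds its last target. There are 200 camera calls.

### The job

Pack away the spare print head: lift it out of its dock, set it down on the desk to take it again by its long sides, and lower it gently, upright and without dropping it, into the foam pocket of the open case until it sits on the bottom. Then close the lid fully and, only after that, swing the hasp over the lid's catch until it lies flat. Leave everything else on the desk where it is.

Things in the scene. Friction and masses are not known exactly. Their poses are not given: they have to be found in the camera images.
- head: the print head: a loose white box with 2 mm rounded edges, 62 mm long (its x) x 44 mm wide (its y) x 42 mm high, 0.1 to 0.2 kg, with a round black fan and a magenta bar on top; origin centre of its underside. It starts in the dock, its long axis along the dock's x
- dock: fixed parking dock: black base 90 (x) x 70 (y) x 5 mm, origin centre of underside; two aluminium side plates 62 mm long, 6 thick, tops at z = 50, inner faces at y = +-25 mm, hide the head's long sides: it can be gripped only by its ends (+-x faces); end lips 35 to 40 mm from the middle, tops at z = 13 mm
- case: fixed teal case, outside 120 (x) x 180 (y) x 50 mm high, origin centre of underside; hasp on the front (-x), lid hinge on +x. Dark foam (top z = 48, floor z = 5 mm) has a cross-shaped pocket: a slot 70 (x) x 52 (y) mm for the head lengthwise along x, and at its +-y sides finger recesses 40 (x) x 59 (y) mm, too narrow for the head: hold it by its long sides to lower it in
- pocket (a point): middle of the pocket floor, 5 mm above the case's origin, axes as the case
- lid (a joint): angle of the yellow lid (rad): 0 shut, grows as it opens up and back, to 2.0; stiff, stays where left. Lid 120 mm deep, 180 wide, 8 thick, on the case's rim (shut, top at z = 58 mm); a steel catch, 8 x 8 mm, 16 high, stands on its top 94 mm from the hinge, midway across
- lid_hinge (a point): middle of the lid's hinge line, along the case's y: case frame (60, 0, 50) mm
- lid_edge (a point): middle of the lid's free front edge, 120 mm from the hinge
- hasp (a joint): angle of the orange hasp (rad): 0 is lying back flat over the shut lid with the catch through its slot, 1.57 upright, more leans out towards the case's front (-x), to 2.5; stiff, stays where left. Strap 55 mm long, 30 wide, 4 thick, slot 24 x 14 mm; at its tip a tab 8 mm high, on the side that is uppermost when it lies over the catch
- hasp_hinge (a point): middle of the hasp's hinge line, along the case's y: case frame (-64, 0, 60) mm
- hasp_tip (a point): middle of the hasp's free end, 55 mm from its hinge
- tower: loose magenta printed tower, 32 x 32 x 85 mm; origin centre of its underside. A bystander
- jar: loose jar with black cap, 54 mm across, 60 mm high; origin centre of underside. A bystander
- clip: loose teal and yellow printed clip, 55 x 40 x 22 mm; origin centre of underside. A bystander
- glue: loose red glue tin, 38 mm across, 85 mm high; origin centre of underside. A bystander
- train: loose grey printed toy train, 111 mm along its x, 30 wide, 33 high; origin centre of underside. A bystander
- reel: loose small green reel lying flat, 90 mm across, 34 mm high; origin centre of underside. A bystander
- scraper: loose yellow-handled scraper lying flat, 190 mm long along its x; origin under its middle. A bystander
Not all that is in view belongs to the job. Leave any pink look-alike of the case alone.

How it is judged:
By the outcome, as a careful person would: the job done as asked, in the order asked, and still so for the second after the job is handed in, with the robot touching nothing.
It also fails if it takes over 70 s, if anything falls off the work surface, if the arm or the gripper's body presses on something with over 40 N, if the wrist force passes 120 N, or if a joint passes its speed limit or range.

## Working session

There is one attempt and no reset: what is moved stays moved. The work goes in short steps, Python scripts to look and compute and a tool call to move; the robot and the scene stay as the last step left them, time stands still between calls to the robot, and variables do not carry over. Pictures are saved under pics/ and viewed, at most 10 in all, crops included, and the job is handed in when it is done.

Besides the shell and the picture viewer there is one more tool, called after "Call:" in YAML: its name, and indented under it one key for each argument. send_rows: Moves the arm, as the interface text tells. Its arguments: {"type":"object","properties":{"motion":{"type":"array","items":{"type":"array"}},"newtons":{"type":"number"}},"required":["motion"]}

```bash
ls && mkdir -p pics && cat > h.py <<'E'
import numpy as np, cv2
from rig import env
from scipy.spatial.transform import Rotation as R
def cloud(c):
    h,w=c["range_z"].shape; u,v=np.meshgrid(np.arange(w),np.arange(h)); z=c["range_z"]
    p=np.stack([(u-c["cx"])/c["fx"]*z,-(v-c["cy"])/c["fy"]*z,-z],-1)
    return p@np.array(c["rotation"]).T+np.array(c["eye"])
E
python3 - <<'E'
from h import *
ims=[]
for n in("scene","side"):
    c=env.read_camera(n); cv2.imwrite(f"pics/{n}0.png",cv2.resize(c["pixels"],(800,600)))
    np.savez(n+"0.npz",**{k:v for k,v in c.items()})
    print(n,c["fx"],c["fy"],c["cx"],c["cy"],c["eye"],c["rotation"],c.keys())
print(env.read_state(), env.tip_extent)
E
```

```text
pics
scene 411.95405933256905 411.95405933256905 255.3844691419807 186.0356174881433 [1448.29659874  761.04521906  800.27568837] [ 58.77561699   1.1521392  130.37572671] dict_keys(['pixels', 'range_z', 'fx', 'fy', 'cx', 'cy', 'eye', 'rotation'])
side 346.9012792885679 346.9012792885679 253.8688525111093 190.70635781836717 [  91.61893655 -467.1019539   765.68400733] [ 42.12653592  -0.64886304 -44.22274065] dict_keys(['pixels', 'range_z', 'fx', 'fy', 'cx', 'cy', 'eye', 'rotation'])
{'time_s': 0.1, 'joint_pos': array([ 6.89855100e+01,  2.42819077e+01,  9.34258877e+01,  1.71383897e-03,
        6.23714531e+01, -1.08878767e+00]), 'dq': array([-0.0405283 , -0.08438795, -0.16543745,  0.02429708, -0.0114894 ,
        0.01697305]), 'joint_torque': array([ 8.02779396e-04, -5.58423364e+01, -2.82445264e+01,  7.15638237e-06,
        3.00360654e-03,  1.69826291e-05]), 'eef_pos': array([212.79265123, 587.13244278, 218.31120788]), 'ee_rot': array([-1.79920795e+02, -3.02290335e-03,  1.60073500e+02]), 'force': array([ 1.01219614,  0.31663533, -0.62222493]), 'ft_torque': array([-0.06943471, -0.00613313,  0.02247963]), 'gripper_force': 0.0, 'gripper_width': 0.9984367142240547} 17.0
```

View pics/scene0.png

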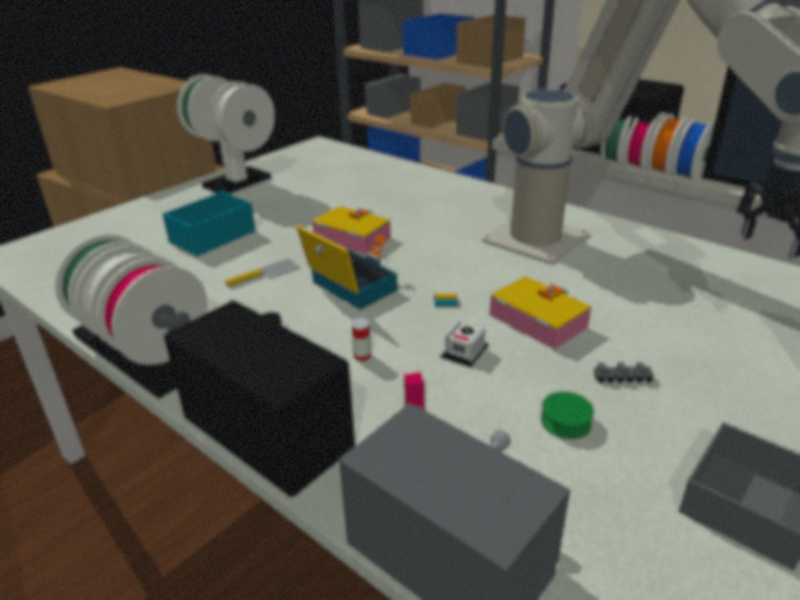

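View pics/side0.png

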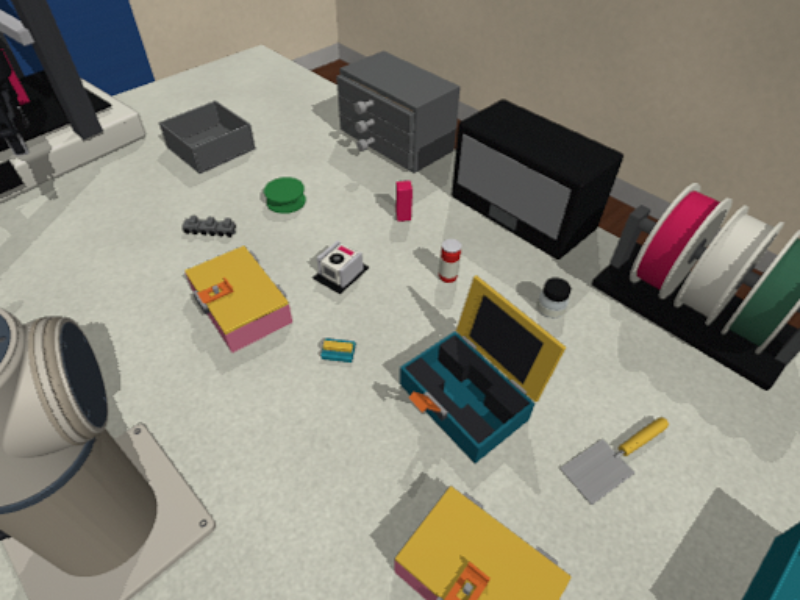

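Scene view: blurred; dock with head at (465,343), open case at (350,270). Side view: head/dock at (340,265), open teal case at (470,390) with the lid up and the orange hasp at (425,402), clip at (338,350), pink look-alikes at (240,300) and (480,560).

```bash
sed -i 's/@np.array(c\["rotation"\]).T/@R.from_euler("xyz",c["rotation"],degrees=True).as_matrix().T/' h.py && python3 - <<'E'
from h import *
for n in("side","scene"):
    c=dict(np.load(n+"0.npz")); P=cloud(c); hsv=cv2.cvtColor(c["pixels"],cv2.COLOR_BGR2HSV); H,S,V=hsv[...,0].astype(int),hsv[...,1].astype(int),hsv[...,2].astype(int)
    X,Y,Z=P[...,0],P[...,1],P[...,2]; ok=(c["range_z"]>0)
    s=0.64
    if n=="side": cc=P[int(390*s),int(465*s)]; hc=P[int(262*s),int(340*s)]
    print(n,"case",cc,"head",hc)
    tbl=ok&(S<40)&(V>120)&(abs(X-cc[0])<300)&(abs(Y-cc[1])<300)&(abs(Z)<25); print("table z",np.median(Z[tbl]),Z[tbl].std())
    near=ok&(np.hypot(X-cc[0],Y-cc[1])<200)
    def rect(m,t):
        if m.sum()>8:
            r=cv2.minAreaRect(P[m][:,:2].astype(np.float32)); print(t,m.sum(),np.round(r[0],1),np.round(r[1],1),round(r[2],1),"z",np.round(np.percentile(Z[m],[5,50,95]),1))
    teal=near&(H>80)&(H<105)&(S>100)
    rect(teal&(Z>45)&(Z<54),"tealrim"); rect(near&(Z>43)&(Z<53)&~((H>20)&(H<32)&(S>120)),"rim+foam")
    yel=near&(H>18)&(H<33)&(S>120)&(Z>50); rect(yel,"lid")
    if yel.sum()>20:
        q=P[yel]; q0=q.mean(0); u,sv,vt=np.linalg.svd(q-q0); print("lid normal",vt[2],"rms",sv[2]/len(q)**.5, "zmax",q[:,2].max())
    ora=near&(H>4)&(H<16)&(S>150); rect(ora,"hasp"); 
    if ora.sum()>10:
        q=P[ora]; u,sv,vt=np.linalg.svd(q-q.mean(0)); print("hasp mean",q.mean(0),"n",vt[2],"long",vt[0])
    nh=ok&(np.hypot(X-hc[0],Y-hc[1])<80)
    rect(nh&(Z>42)&(Z<56),"headtop+plates"); rect(nh&(Z>42)&(Z<56)&(H>160)&(S>100),"bar")
    rect(nh&(Z>3)&(V<70)&(Z<60),"dockblack"); rect(nh&(Z>15)&(Z<60),"headall")
    if n=="side":
        a=c["pixels"]; 
        cv2.imwrite("pics/crop1.png",cv2.resize(a[140:300,180:380],(800,640),interpolation=cv2.INTER_CUBIC)[:600])
E
```

```text
side case [ 517.57712441 -201.02079981    3.92690857] head [537.59569541 136.55893429  47.25490887]
table z -1.1134223831560348 1.7334673442494775
tealrim 493 [ 499.5 -211.8] [179.4 121.5] 84.4 z [45.9 48.4 50.5]
rim+foam 2068 [ 496.8 -210.6] [181.4 131.5] 84.2 z [44.6 47.1 50.1]
lid 1403 [ 510.9 -271. ] [301.3 145. ] 38.5 z [ 56.2 127.6 165.7]
lid normal [-0.83930645  0.17203524  0.5157214 ] rms 24.7830487334747 zmax 167.95615409965967
hasp 132 [ 414.1 -203.4] [31.1 36.6] 85.7 z [ 67.5  97.8 103.8]
hasp mean [ 410.07724184 -204.24699236   91.00527767] n [ 0.76871731 -0.07888748  0.63470502] long [ 0.62928445 -0.08412706 -0.77260838]
headtop+plates 317 [546.8 150.6] [63.  66.2] 9.7 z [43.1 46.  49.4]
bar 28 [566.8 153.2] [13.  34.5] 5.6 z [43.5 46.2 48.7]
dockblack 143 [546.3 146.5] [87.1 68.5] 10.3 z [ 3.4 10.6 48. ]
headall 507 [546.5 149.4] [64.9 67.4] 10.8 z [19.4 44.4 48.9]
scene case [ 517.57712441 -201.02079981    3.92690857] head [537.59569541 136.55893429  47.25490887]
table z -3.92074205000921 2.2294889108479454
tealrim 33 [ 481.4 -147.2] [159.8  76.1] 39.1 z [45.1 46.7 48.8]
rim+foam 278 [ 465.7 -227.8] [234.  213.4] 84.5 z [43.3 45.1 50.9]
lid 731 [ 512.7 -265.1] [311.4 141.9] 38.1 z [ 54.7 109.6 162.2]
lid normal [-0.860071    0.20951011  0.46517028] rms 21.516975778723786 zmax 166.77302579761977
hasp 53 [ 561.1 -213.9] [ 30.2 310.2] 85.1 z [65.  87.7 98.6]
hasp mean [ 425.35850091 -201.57718346   67.78395279] n [-0.92968511  0.15722499 -0.33311543] long [ 0.33514654 -0.01420646 -0.9420589 ]
headtop+plates 200 [551.7 154. ] [66.5 62.6] 11.1 z [42.6 44.6 47.6]
bar 11 [566.8 154.5] [ 9.1 21.6] 4.8 z [42.9 44.2 45.6]
dockblack 68 [562.2 156.4] [67.  64.2] 11.4 z [ 3.4  7.8 45.3]
headall 406 [551.  154.4] [68.4 63.7] 11.1 z [18.3 42.  47.2]
```

View pics/crop1.png

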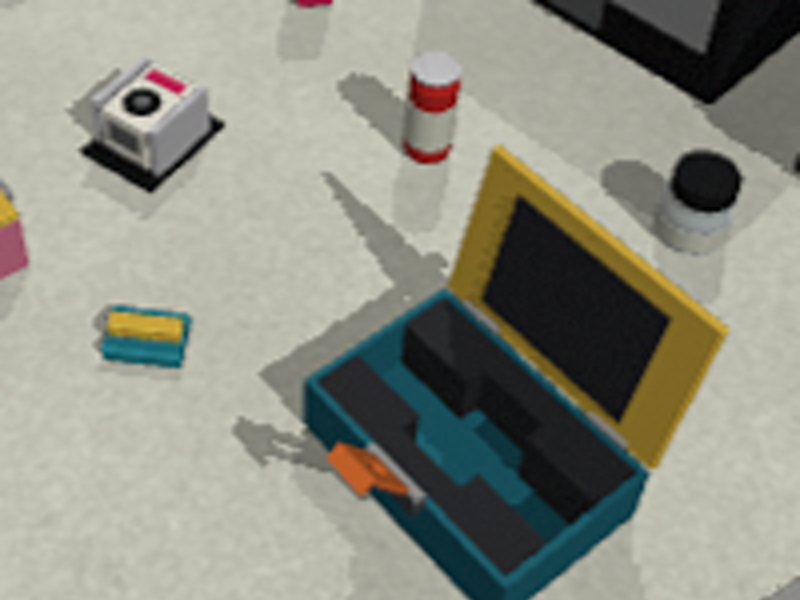

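Crop: head in dock with fan/bar at (150,115), cross pocket centre around (470,440), hasp leaning out over the front at (370,465), lid open and leaning back.

```bash
cat >> h.py <<'E'
def plan(target,rpy,n,w=None,start=None):
    s=env.read_state(); p=np.array(s["eef_pos"]); r=R.from_euler("xyz",s["ee_rot"],degrees=True)
    if start is not None: p,r=np.array(start[0],float),R.from_euler("xyz",start[1],degrees=True)
    g=R.from_euler("xyz",rpy,degrees=True); tv=(r.inv()*g).as_rotvec(degrees=True)
    st=R.from_rotvec(tv/n,degrees=True); d=(np.array(target)-p)/n
    print("turn/row",np.round(tv/n/5,3),"mm/row",round(np.linalg.norm(d),1))
    for i in range(n):
        print(np.round(r.inv().apply(d)/800,4).tolist()); r=r*st
E
python3 - <<'E'
from h import *
c=dict(np.load("side0.npz")); P=cloud(c)
for t,u,v in[("clip",338,350),("glue",450,245),("jar",555,290),("tower",404,187),("train",210,227),("pinkN",240,290)]:
    print(t,np.round(P[int(v*.64),int(u*.64)]))
plan([547,150,220],[180,0,100.5],12)
E
```

```text
clip [415.  -1.  12.]
glue [694.  -2.  85.]
jar [ 764. -194.   58.]
tower [758. 187.  83.]
train [425. 427.  19.]
pinkN [357. 197.  55.]
turn/row [-0.001  0.001  0.993] mm/row 45.9
[-0.0482, -0.0309, -0.0001]
[-0.0507, -0.0267, -0.0001]
[-0.0529, -0.0222, -0.0001]
[-0.0546, -0.0175, -0.0002]
[-0.0559, -0.0127, -0.0002]
[-0.0568, -0.0078, -0.0002]
[-0.0572, -0.0029, -0.0002]
[-0.0573, 0.0021, -0.0002]
[-0.0569, 0.007, -0.0002]
[-0.0561, 0.0119, -0.0002]
[-0.0548, 0.0167, -0.0002]
[-0.0532, 0.0214, -0.0002]
```

Call:
send_rows:
  motion:
    - [[-0.0482,-0.0309,0],[0,0,0.993],85]
    - [[-0.0507,-0.0267,0],[0,0,0.993],85]
    - [[-0.0529,-0.0222,0],[0,0,0.993],85]
    - [[-0.0546,-0.0175,0],[0,0,0.993],85]
    - [[-0.0559,-0.0127,0],[0,0,0.993],85]

```text
time_s: 0.72
eef_pos: [352.8, 404.0, 218.8]
ee_rot: [-180.0, 0.0, 135.1]
force: [0.7, 0.4, 0.2]
gripper_width: 0.994
gripper_force: 0.0
```

Call:
send_rows:
  motion:
    - [[-0.0568,-0.0078,0],[0,0,0.993],85]
    - [[-0.0572,-0.0029,0],[0,0,0.993],85]
    - [[-0.0573,0.0021,0],[0,0,0.993],85]
    - [[-0.0569,0.007,0],[0,0,0.993],85]
    - [[-0.0561,0.0119,0],[0,0,0.993],85]

```text
time_s: 1.35
eef_pos: [492.0, 221.8, 218.8]
ee_rot: [-180.0, -0.0, 110.3]
force: [0.6, 1.2, 0.2]
gripper_width: 0.992
gripper_force: 0.0
```

Call:
send_rows:
  motion:
    - [[-0.0548,0.0167,0],[0,0,0.993],85]
    - [[-0.0532,0.0214,0],[0,0,0.993],85]
    - [[0,0,0],[0,0,0],85]
    - [[0,0,0],[0,0,0],85]
    - [[0,0,0],[0,0,0],85]

```text
time_s: 1.98
eef_pos: [546.3, 151.2, 218.9]
ee_rot: [-180.0, -0.0, 100.6]
force: [0.3, -0.1, -0.1]
gripper_width: 0.996
gripper_force: 0.0
```

```bash
cat >> h.py <<'E'
def wcloud(c,s):
    h,w=c["range_z"].shape; u,v=np.meshgrid(np.arange(w),np.arange(h)); z=c["range_z"]
    a,b=(u-c["cx"])/c["fx"],(v-c["cy"])/c["fy"]; th=np.hypot(a,b); k=np.where(th>1e-6,np.tan(np.minimum(th,1.5))/np.maximum(th,1e-6),1)
    p=np.stack([a*k*z,-b*k*z,-z],-1); T=np.array(c["T_tool_cam"])
    q=p@T[:3,:3].T+T[:3,3]
    return q@R.from_euler("xyz",s["ee_rot"],degrees=True).as_matrix().T+np.array(s["eef_pos"])
def wrist(name):
    s=env.read_state(); c=env.read_camera("wrist"); cv2.imwrite(f"pics/{name}.png",cv2.resize(c["pixels"],(800,600)))
    np.savez(name+".npz",P=wcloud(c,s),im=c["pixels"],rz=c["range_z"])
    hs=cv2.cvtColor(c["pixels"],cv2.COLOR_BGR2HSV).astype(int); P=wcloud(c,s)
    return P,hs[...,0],hs[...,1],hs[...,2],c["range_z"]>0
def rect(P,m,t):
    if m.sum()>8:
        r=cv2.minAreaRect(P[m][:,:2].astype(np.float32)); print(t,m.sum(),np.round(r[0],1),np.round(r[1],1),round(r[2],1),"z",np.round(np.percentile(P[m][:,2],[5,50,95]),1))
E
python3 - <<'E'
from h import *
P,H,S,V,ok=wrist("w1"); X,Y,Z=P[...,0],P[...,1],P[...,2]
n=ok&(np.hypot(X-547,Y-151)<75)
print("table",np.median(Z[ok&(S<40)&(V>120)&(abs(Z)<10)&(np.hypot(X-547,Y-151)<150)]))
for lo,hi in((44,52),(40,49),(49,56)): rect(P,n&(Z>lo)&(Z<hi),f"top{lo}")
rect(P,n&(Z>3)&(Z<20)&(V<70),"base"); rect(P,n&(Z>40)&(H>160)&(S>100),"bar"); rect(P,n&(Z>40)&(V<60),"fan")
hist=np.histogram(Z[n],np.arange(-6,60,3)); print(hist[0])
E
```

```text
table 0.27574733439985266
top44 2719 [548.4 151.3] [62.2 62.1] 9.3 z [46.  47.8 50.8]
top40 2222 [548.4 151.3] [62.2 62.1] 9.3 z [43.8 47.4 48.7]
top49 625 [548.5 151.3] [61.8 61.6] 9.3 z [49.1 50.1 51.5]
base 1024 [548.9 152. ] [89.2 69. ] 9.6 z [ 4.2  5.9 14. ]
bar 372 [537.9 149.6] [103.3  33.8] 10.6 z [ 46.8  48.1 329.5]
fan 38969 [546.  155.3] [147.9  34.6] 10.0 z [264.3 316.1 334.6]
[   0 2263 3866  570  145   72  305   12   22   17    5   22   25   87
   59   68   99 1564 1049   89    0]
```

View pics/w1.png

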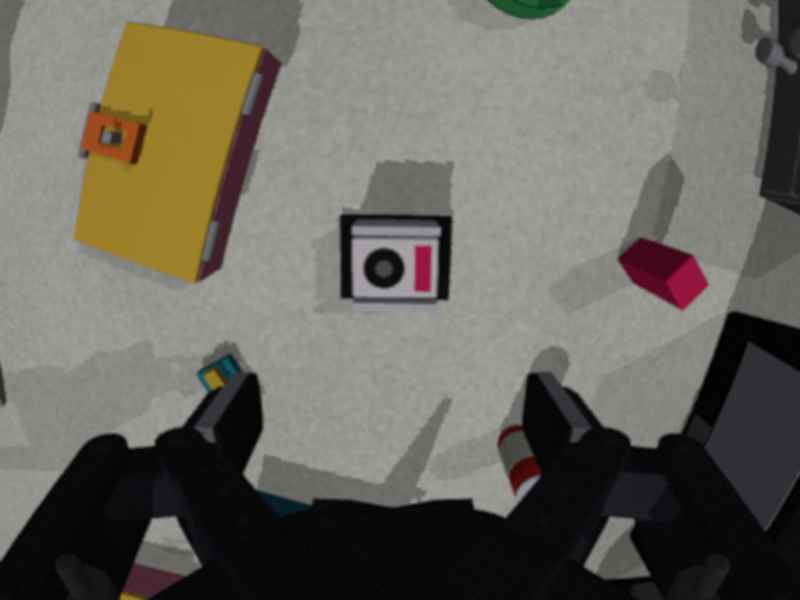

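Wrist view: dock centred near (395,258) with head (fan left, bar right); measured dock centre (548.5,151.4), yaw 9.4°.

Call:
send_rows:
  motion:
    - [[0,0.0028,0.06],[0,0,0.24],85]
    - [[0,0,0.06],[0,0,0],85]
    - [[0,0,0.06],[0,0,0],85]
    - [[0,0,0.04],[0,0,0],85]
    - [[0,0,0.011],[0,0,0],85]
  newtons: 40

```text
time_s: 2.65
eef_pos: [547.5, 151.2, 32.4]
ee_rot: [-179.8, 0.0, 99.4]
force: [0.5, -1.2, 0.4]
gripper_width: 0.996
gripper_force: 0.0
```

Call:
send_rows:
  motion:
    - [[0,0,0],[0,0,0],50]
    - [[0,0,0],[0,0,0],50]
    - [[0,0,0],[0,0,0],50]
    - [[0,0,0],[0,0,0],50]
    - [[0,0,0],[0,0,0],50]

```text
time_s: 3.28
eef_pos: [549.5, 150.8, 34.6]
ee_rot: [180.0, -0.0, 99.3]
force: [0.6, -0.5, -0.3]
gripper_width: 0.587
gripper_force: 0.0
```

```bash
python3 - <<'E'
from h import *
s=env.read_state(); print(s["gripper_width"],s["gripper_force"],s["eef_pos"])
wrist("w2")
E
```

```text
0.5873056139555006 0.0 [549.51374936 150.75109317  34.60764324]
```

View pics/w2.png

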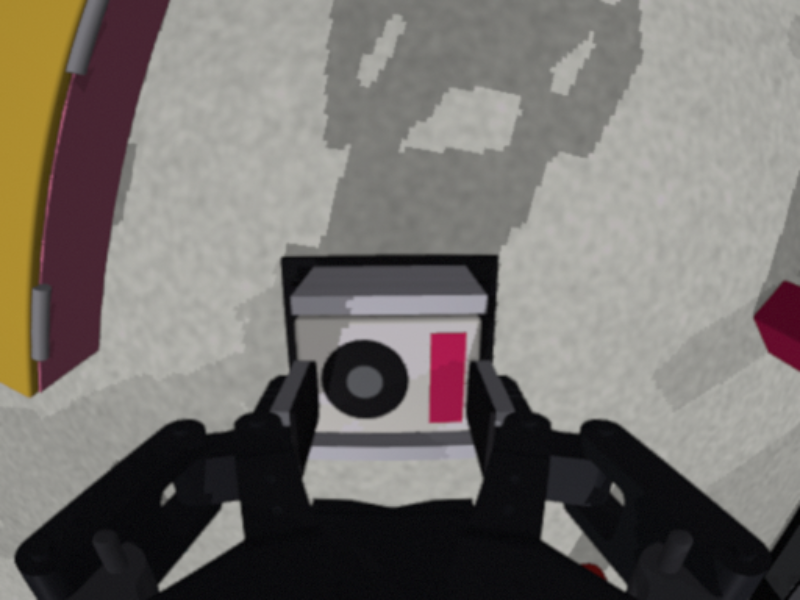

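Picture: pads stand right beside the head's ends at (300,400) and (485,400), not yet squeezing; close further.

Call:
send_rows:
  motion:
    - [[0,0,0],[0,0,0],30]
    - [[0,0,0],[0,0,0],30]
    - [[0,0,0],[0,0,0],30]
    - [[0,0,0],[0,0,0],30]
    - [[0,0,0],[0,0,0],30]
  newtons: 40

```text
time_s: 3.95
eef_pos: [549.4, 150.8, 34.3]
ee_rot: [180.0, 0.0, 99.3]
force: [0.2, -0.5, 2.3]
gripper_width: 0.351
gripper_force: 1.4
```

```bash
python3 - <<'E'
from h import *
P2=np.load("w2.npz")["P"]; im=np.load("w2.npz")["im"]
P,H,S,V,ok=wrist("w3"); s=env.read_state(); r=R.from_euler("xyz",s["ee_rot"],degrees=True)
for t,Q in(("w2",P2),("w3",P)):
    for u,v in((365,340),(300,380),(290,440),(485,380),(510,420),(450,350),(390,290),(390,445),(290,270)):
        print(t,(u,v),np.round(Q[int(v*.64),int(u*.64)],1))
E
```

```text
w2 (365, 340) [538.2 165.2  47.9]
w2 (300, 380) [521.4 157.5  68.8]
w2 (290, 440) [523.  151.1  90.5]
w2 (485, 380) [574.8 165.9  68.2]
w2 (510, 420) [576.4 167.2  92.8]
w2 (450, 350) [566.8 166.   48.1]
w2 (390, 290) [543.8 182.   43.3]
w2 (390, 445) [552.7 126.1  47.7]
w2 (290, 270) [503.  174.2   5.2]
w3 (365, 340) [538.1 165.2  47.5]
w3 (300, 380) [518.3 146.   46.2]
w3 (290, 440) [524.7 159.  101.6]
w3 (485, 380) [593.7 137.7   4.7]
w3 (510, 420) [576.2 167.4  92.8]
w3 (450, 350) [566.7 166.1  48. ]
w3 (390, 290) [543.7 182.   42.9]
w3 (390, 445) [552.6 126.6  48.2]
w3 (290, 270) [502.8 174.    4.5]
```

View pics/w3.png

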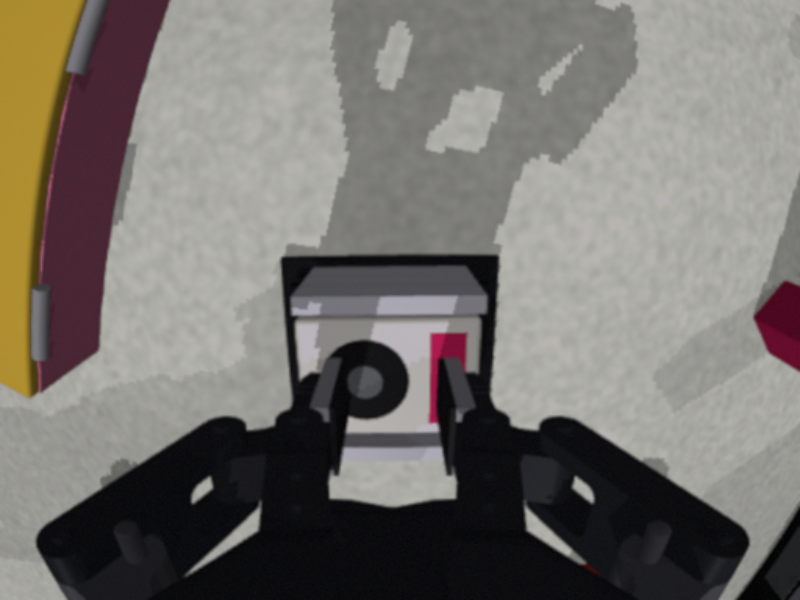

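Picture: the pads stand over the head's top at (330,400) and (455,400), so the tips are higher than reckoned. Measure the finger points.

```bash
python3 - <<'E'
from h import *
s=env.read_state(); r=R.from_euler("xyz",s["ee_rot"],degrees=True)
for n in("w1","w2","w3"):
    d=np.load(n+".npz"); Q=d["P"]; 
    if n=="w1": p0,rr=np.array([546.3,151.2,218.9]),R.from_euler("xyz",[180,0,100.6],degrees=True)
    else: p0,rr=s["eef_pos"],r
    T=rr.inv().apply((Q-p0).reshape(-1,3)).reshape(Q.shape)
    m=(d["rz"]>0)&(T[...,2]<(60 if n=="w1" else -16))&(abs(T[...,0])<40)&(abs(T[...,1])<60)&(T[...,2]>-70)
    for sg in(-1,1):
        t=T[m&(T[...,1]*sg>0)]; print(n,sg,len(t),"zmax",np.round(np.percentile(t[:,2],[50,90,99,100]),1))
        k=t[t[:,2]>np.percentile(t[:,2],90)]; print("   tip region x",np.round(np.percentile(k[:,0],[0,50,100]),1),"y",np.round(np.percentile(k[:,1],[0,50,100]),1))
c=env.read_camera("wrist"); print(c["T_tool_cam"]); print(env.tip_extent)
E
```

```text
w1 -1 2102 zmax [-49.  -32.9 -26.6 -24.9]
   tip region x [-10.4   4.1  11.7] y [-53.7 -42.3 -41.6]
w1 1 2086 zmax [-48.9 -32.8 -26.8 -25.1]
   tip region x [-11.    3.1  11.7] y [42.2 42.9 54.3]
w2 -1 3780 zmax [-52.4 -16.5 -16.  -16. ]
   tip region x [-30.1  27.1  31.8] y [-31.7 -14.2  -0. ]
w2 1 3762 zmax [-52.  -16.5 -16.1 -16. ]
   tip region x [-30.1  27.1  32.2] y [ 0.4 15.2 30.3]
w3 -1 4440 zmax [-59.3 -17.  -16.1 -16. ]
   tip region x [-30.1  27.7  32. ] y [-32.  -13.6  -0.1]
w3 1 4481 zmax [-59.2 -16.8 -16.1 -16. ]
   tip region x [-30.   27.7  32.3] y [ 0.4 13.2 30.1]
[[-1.16063418e-03  9.61214244e-01  2.75800346e-01  7.03204819e+01]
 [ 9.99999307e-01  1.17050293e-03  1.28822493e-04  3.32399332e-01]
 [-1.98999097e-04  2.75800304e-01 -9.61214936e-01 -1.55215680e+02]
 [ 0.00000000e+00  0.00000000e+00  0.00000000e+00  1.00000000e+00]]
17.0
```

Tips are actually about 25 mm behind the TCP when open (and ~12 shut), so I use the measured offset: open, then descend about 34 mm more.

Call:
send_rows:
  motion:
    - [[0,0,0],[0,0,0],85]
    - [[0,0,0],[0,0,0],85]
    - [[0,0,0],[0,0,0],85]
    - [[0,0,0],[0,0,0],85]
    - [[0,0,0],[0,0,0],85]

```text
time_s: 4.68
eef_pos: [549.3, 150.8, 34.2]
ee_rot: [-180.0, -0.0, 99.3]
force: [-0.1, 1.0, -0.7]
gripper_width: 0.995
gripper_force: 0.0
```

Call:
send_rows:
  motion:
    - [[0,0,0],[0,0,0],85]
    - [[0,0,0.01],[0,0,0],85]
    - [[0,0,0.01],[0,0,0],85]
    - [[0,0,0.01],[0,0,0],85]
    - [[0,0,0.01],[0,0,0],85]

```text
time_s: 5.3
eef_pos: [549.1, 150.7, 1.4]
ee_rot: [-180.0, 0.0, 99.3]
force: [0.6, -1.1, -0.0]
gripper_width: 0.996
gripper_force: 0.0
```

Call:
send_rows:
  motion:
    - [[0,0,0],[0,0,0],40]
    - [[0,0,0],[0,0,0],40]
    - [[0,0,0],[0,0,0],40]
    - [[0,0,0],[0,0,0],40]
    - [[0,0,0],[0,0,0],40]
  newtons: 40

```text
time_s: 5.92
eef_pos: [549.3, 150.8, 2.3]
ee_rot: [180.0, -0.0, 99.3]
force: [0.0, -0.5, -1.2]
gripper_width: 0.722
gripper_force: 44.3
```

Call:
send_rows:
  motion:
    - [[0,0,-0.015],[0,0,0],40]
    - [[0,0,-0.02],[0,0,0],40]
    - [[0,0,-0.03],[0,0,0],40]
    - [[0,0,-0.025],[0,0,0],40]
    - [[0,0,0],[0,0,0],40]

```text
time_s: 6.55
eef_pos: [550.9, 151.2, 76.8]
ee_rot: [179.7, -0.0, 99.3]
force: [-0.1, 0.2, -1.1]
gripper_width: 0.718
gripper_force: 44.4
```

Call:
send_rows:
  motion:
    - [[-0.0469,-0.0058,0],[0,0,0.993],40]
    - [[-0.0472,-0.0017,0],[0,0,0.993],40]
    - [[-0.0472,0.0024,0],[0,0,0.993],40]
    - [[-0.0468,0.0065,0],[0,0,0],40]
    - [[0,0,0],[0,0,0],40]

```text
time_s: 7.18
eef_pos: [555.0, -2.4, 73.9]
ee_rot: [-180.0, 0.0, 84.2]
force: [0.5, -0.6, -1.5]
gripper_width: 0.723
gripper_force: 44.4
```

Call:
send_rows:
  motion:
    - [[0,0,0.03],[0,0,0],40]
    - [[0,0,0.025],[0,0,0],40]
    - [[0,0,0.02],[0,0,0],40]
    - [[0,0,0.0125],[0,0,0],40]
    - [[0,0,0],[0,0,0],40]

```text
time_s: 7.8
eef_pos: [554.8, -0.0, 3.5]
ee_rot: [-179.9, 0.0, 84.4]
force: [0.3, -0.3, -1.2]
gripper_width: 0.717
gripper_force: 44.5
```

Call:
send_rows:
  motion:
    - [[0,0,0.003],[0,0,0],40]
    - [[0,0,0.002],[0,0,0],40]
    - [[0,0,0.001],[0,0,0],40]
    - [[0,0,0.001],[0,0,0],40]
    - [[0,0,0],[0,0,0],40]

```text
time_s: 8.43
eef_pos: [555.3, -0.3, -1.3]
ee_rot: [180.0, -0.0, 84.4]
force: [0.1, 0.5, -1.0]
gripper_width: 0.718
gripper_force: 44.5
```

Call:
send_rows:
  motion:
    - [[0,0,0.001],[0,0,0],40]
    - [[0,0,0.001],[0,0,0],40]
    - [[0,0,0],[0,0,0],40]
    - [[0,0,0],[0,0,0],40]
    - [[0,0,0],[0,0,0],40]

```text
time_s: 9.05
eef_pos: [555.3, -0.3, -3.0]
ee_rot: [-180.0, 0.0, 84.4]
force: [0.5, -0.6, -1.3]
gripper_width: 0.717
gripper_force: 44.4
```

Call:
send_rows:
  motion:
    - [[0,0,0.001],[0,0,0],40]
    - [[0,0,0.001],[0,0,0],40]
    - [[0,0,0],[0,0,0],40]
    - [[0,0,0],[0,0,0],40]
    - [[0,0,0],[0,0,0],40]

```text
time_s: 9.68
eef_pos: [555.3, -0.3, -3.1]
ee_rot: [-180.0, 0.0, 84.4]
force: [-5.1, -0.3, 16.4]
gripper_width: 0.716
gripper_force: 46.6
```

Call:
send_rows:
  motion:
    - [[0,0,-0.001],[0,0,0],85]
    - [[0,0,0],[0,0,0],85]
    - [[0,0,0],[0,0,0],85]
    - [[0,0,0],[0,0,0],85]
    - [[0,0,0],[0,0,0],85]

```text
time_s: 10.3
eef_pos: [555.3, -0.3, -3.9]
ee_rot: [-180.0, 0.0, 84.4]
force: [0.3, -0.1, 0.0]
gripper_width: 0.997
gripper_force: 0.0
```

Call:
send_rows:
  motion:
    - [[0,0,-0.02],[0,0,0],85]
    - [[0,0,-0.05],[0,0,0],85]
    - [[0,0,-0.07],[0,0,1],85]
    - [[0,0,-0.02],[0,0,1],85]
    - [[0,0,0],[0,0,1],85]

```text
time_s: 10.92
eef_pos: [556.8, -0.3, 127.5]
ee_rot: [179.7, -0.1, 69.2]
force: [0.1, -0.6, -0.6]
gripper_width: 0.998
gripper_force: 0.0
```

Call:
send_rows:
  motion:
    - [[0,0,0],[0,0,1],85]
    - [[0,0,0],[0,0,1],85]
    - [[0,0,0],[0,0,1],85]
    - [[0,0,0],[0,0,1],85]
    - [[0,0,0],[0,0,1],85]

```text
time_s: 11.55
eef_pos: [555.4, -0.3, 125.4]
ee_rot: [180.0, -0.0, 44.2]
force: [0.2, 0.6, 0.4]
gripper_width: 0.998
gripper_force: 0.0
```

Call:
send_rows:
  motion:
    - [[0,0,0],[0,0,1],85]
    - [[0,0,0],[0,0,1],85]
    - [[0,0,0],[0,0,1],85]
    - [[0,0,0],[0,0,1],85]
    - [[0,0,0],[0,0,1],85]

```text
time_s: 12.18
eef_pos: [555.4, -0.3, 125.4]
ee_rot: [180.0, -0.1, 19.2]
force: [0.5, -0.2, -0.1]
gripper_width: 0.992
gripper_force: 0.0
```

Call:
send_rows:
  motion:
    - [[0,0,0],[0,0,1],85]
    - [[0,0,0],[0,0,1],85]
    - [[0,0,0],[0,0,1],85]
    - [[0,0,0],[0,0,1],85]
    - [[0,0,0],[0,0,1],85]

```text
time_s: 12.8
eef_pos: [555.4, -0.3, 125.4]
ee_rot: [-180.0, -0.1, -5.8]
force: [-0.0, 0.6, -0.6]
gripper_width: 0.995
gripper_force: 0.0
```

```bash
python3 - <<'E'
from h import *
P,H,S,V,ok=wrist("w4"); X,Y,Z=P[...,0],P[...,1],P[...,2]
n=ok&(np.hypot(X-555,Y)<60)
rect(P,n&(Z>36)&(Z<47),"headtop"); rect(P,n&(Z>10)&(Z<47),"head"); rect(P,n&(Z>36)&(Z<47)&(H>160)&(S>100),"bar")
print(env.read_state()["eef_pos"],env.read_state()["ee_rot"],env.read_state()["joint_pos"])
# far look at case
n=ok&(np.hypot(X-499,Y+211)<130); rect(P,n&(Z>44)&(Z<55)&(H>80)&(H<105)&(S>100),"rim")
E
```

```text
headtop 3721 [556.1   1.1] [44.1 62.5] 84.6 z [41.1 42.6 44. ]
head 3945 [556.3   1.1] [44.1 62.9] 84.6 z [33.4 42.5 44. ]
bar 571 [575.5  -1.2] [32.9 11.3] 84.3 z [42.  43.  44.1]
[ 5.55421274e+02 -2.94712318e-01  1.25314392e+02] [-1.79995908e+02 -5.52051840e-02 -5.95607550e+00] [-1.25781784e+00  2.57869736e+01  1.05982518e+02 -5.94540642e-04
  4.81751530e+01  9.46986519e+01]
rim 1919 [ 500.6 -208.7] [181.4 118.8] 83.5 z [45.6 49.8 51.1]
```

```bash
python3 - <<'E'
from h import *
th=np.deg2rad(-6); ex=np.array([np.cos(th),np.sin(th)]); ey=np.array([-ex[1],ex[0]])
for n in("side","scene","w4"):
    if n=="w4": d=np.load("w4.npz"); P=d["P"]; im=d["im"]; ok=d["rz"]>0
    else: c=dict(np.load(n+"0.npz")); P=cloud(c); im=c["pixels"]; ok=c["range_z"]>0
    hs=cv2.cvtColor(im,cv2.COLOR_BGR2HSV).astype(int)
    q=P[...,:2]-np.array([499.5,-210.5]); x=q@ex; y=q@ey; z=P[...,2]
    m=ok&(hs[...,0]>18)&(hs[...,0]<33)&(hs[...,1]>110)&(abs(y)<95)&(x>20)&(x<170)&(z>60)&(z<200)
    if m.sum()>50:
        a=np.polyfit(z[m]-50,x[m],1); print(n,m.sum(),"x at hinge",a[1],"angle",90+np.degrees(np.arctan(a[0])),"zmax",np.percentile(z[m],99),"y",np.percentile(y[m],[1,99]),"resid",np.std(x[m]-np.polyval(a,z[m]-50)))
    m=ok&(hs[...,0]>4)&(hs[...,0]<16)&(hs[...,1]>130)&(abs(y)<40)&(x<-40)&(x>-140)&(z>55)&(z<130)
    if m.sum()>10: print(n,"hasp",m.sum(),"x",np.percentile(x[m],[2,50,98]),"y",np.percentile(y[m],[2,50,98]),"z",np.percentile(z[m],[2,50,98]))
E
```

```text
side 1242 x at hinge 60.77708113081024 angle 102.14278763706028 zmax 166.9996926814279 y [-89.81294583  85.11961964] resid 1.7884569503254713
side hasp 134 x [-103.64391191  -94.74550321  -67.88954578] y [-16.673281    -3.47102411  12.35547612] z [ 65.0100512   97.86090837 104.16072989]
scene 667 x at hinge 72.4476815024266 angle 100.67474589186403 zmax 164.0454188412314 y [-78.40831359  93.85310524] resid 2.090954362383424
scene hasp 58 x [-93.04334801 -80.11113728 -66.24277142] y [-13.31969242   2.41243349  17.1206638 ] z [ 61.49757913  83.09547994 100.8827088 ]
w4 1450 x at hinge 63.813499050223015 angle 101.77773700615599 zmax 167.96067767488387 y [60.47298075 92.28338366] resid 2.2989647531733732
w4 hasp 114 x [-78.40458961 -69.28787496 -64.99573049] y [-14.03565858  -9.6046361   -1.12291698] z [63.81531685 70.06891571 82.83970283]
```

Lid is open ~102°; the wrist camera would be near it, so I turn the tool half around before regrasping.

Call:
send_rows:
  motion:
    - [[0,0,0],[0,0,-1],85]
    - [[0,0,0],[0,0,-1],85]
    - [[0,0,0],[0,0,-1],85]
    - [[0,0,0],[0,0,-1],85]
    - [[0,0,0],[0,0,-1],85]

```text
time_s: 13.48
eef_pos: [555.4, -0.3, 125.1]
ee_rot: [180.0, -0.0, 19.6]
force: [0.3, 0.1, -0.1]
gripper_width: 0.997
gripper_force: 0.0
```

Call:
send_rows:
  motion:
    - [[0,0,0],[0,0,-1],85]
    - [[0,0,0],[0,0,-1],85]
    - [[0,0,0],[0,0,-1],85]
    - [[0,0,0],[0,0,-1],85]
    - [[0,0,0],[0,0,-1],85]

```text
time_s: 14.1
eef_pos: [555.4, -0.3, 125.1]
ee_rot: [180.0, -0.0, 44.6]
force: [0.0, 0.5, 0.3]
gripper_width: 0.989
gripper_force: 0.0
```

Call:
send_rows:
  motion:
    - [[0,0,0],[0,0,-1],85]
    - [[0,0,0],[0,0,-1],85]
    - [[0,0,0],[0,0,-1],85]
    - [[0,0,0],[0,0,-1],85]
    - [[0,0,0],[0,0,-1],85]

```text
time_s: 14.72
eef_pos: [555.4, -0.3, 125.1]
ee_rot: [180.0, -0.0, 69.6]
force: [-0.2, 0.4, -0.8]
gripper_width: 0.993
gripper_force: 0.0
```

Call:
send_rows:
  motion:
    - [[0,0,0],[0,0,-1],85]
    - [[0,0,0],[0,0,-1],85]
    - [[0,0,0],[0,0,-1],85]
    - [[0,0,0],[0,0,-1],85]
    - [[0,0,0],[0,0,-1],85]

```text
time_s: 15.35
eef_pos: [555.4, -0.3, 125.1]
ee_rot: [180.0, 0.0, 94.6]
force: [0.3, 0.9, 0.4]
gripper_width: 0.997
gripper_force: 0.0
```

Call:
send_rows:
  motion:
    - [[0,0,0],[0,0,-1],85]
    - [[0,0,0],[0,0,-1],85]
    - [[0,0,0],[0,0,-1],85]
    - [[0,0,0],[0,0,-1],85]
    - [[0,0,0],[0,0,-1],85]

```text
time_s: 15.98
eef_pos: [555.4, -0.3, 125.1]
ee_rot: [180.0, 0.0, 119.6]
force: [0.1, -0.1, -0.1]
gripper_width: 0.997
gripper_force: 0.0
```

Call:
send_rows:
  motion:
    - [[0,0,0],[0,0,-1],85]
    - [[0,0,0],[0,0,-1],85]
    - [[0,0,0],[0,0,-1],85]
    - [[0,0,0],[0,0,-1],85]
    - [[0,0,0],[0,0,-1],85]

```text
time_s: 16.6
eef_pos: [555.4, -0.3, 125.1]
ee_rot: [180.0, 0.0, 144.6]
force: [-0.5, 0.1, -0.6]
gripper_width: 0.993
gripper_force: 0.0
```

Call:
send_rows:
  motion:
    - [[0,0,0.02],[0,0,-1],85]
    - [[0,0,0.02],[0,0,-1],85]
    - [[0,0,0.02],[0,0,-1],85]
    - [[0,0,0],[0,0,-1],85]
    - [[0,0,0],[0,0,-1],85]

```text
time_s: 17.23
eef_pos: [555.3, -0.3, 76.8]
ee_rot: [180.0, 0.0, 169.6]
force: [0.9, -0.8, 1.1]
gripper_width: 0.994
gripper_force: 0.0
```

Call:
send_rows:
  motion:
    - [[0,0,0],[0,0,-1],85]
    - [[0,0,0],[0,0,0],85]
    - [[0,0,0],[0,0,0],85]
    - [[0,0,0],[0,0,0],85]
    - [[0,0,0],[0,0,0],85]

```text
time_s: 17.85
eef_pos: [555.3, -0.3, 76.3]
ee_rot: [180.0, -0.0, 174.4]
force: [0.4, -0.7, -0.3]
gripper_width: 0.993
gripper_force: 0.0
```

```bash
python3 - <<'E'
from h import *
P,H,S,V,ok=wrist("w5"); X,Y,Z=P[...,0],P[...,1],P[...,2]
n=ok&(np.hypot(X-555,Y)<60)
rect(P,n&(Z>36)&(Z<47),"headtop"); 
s=env.read_state(); print(s["eef_pos"],s["ee_rot"],s["joint_pos"])
d=R.from_euler("xyz",s["ee_rot"],degrees=True).inv().apply(np.array([556.1,1.1,-11])-s["eef_pos"])/800; print(d)
E
```

```text
headtop 5463 [555.1   0.6] [44.2 62.2] 85.3 z [41.  42.5 43.9]
[ 5.55279245e+02 -3.27016377e-01  7.62374766e+01] [-1.79999699e+02 -2.40631993e-03  1.74380322e+02] [-1.26165692e+00  3.02603257e+01  1.07107107e+02 -1.72508115e-04
  4.26349892e+01 -8.56418523e+01]
[-0.00085092  0.00187623  0.1090468 ]
```

Call:
send_rows:
  motion:
    - [[0,0.0014,0.04],[0,0,0],85]
    - [[0,0,0.04],[0,0,0],85]
    - [[0,0,0.02],[0,0,0],85]
    - [[0,0,0.008],[0,0,0],85]
    - [[0,0,0],[0,0,0],85]
  newtons: 40

```text
time_s: 18.52
eef_pos: [555.6, 0.8, -10.0]
ee_rot: [-180.0, 0.0, 174.4]
force: [-0.2, 0.5, -1.6]
gripper_width: 0.994
gripper_force: 0.0
```

Call:
send_rows:
  motion:
    - [[0,0,0],[0,0,0],25]
    - [[0,0,0],[0,0,0],25]
    - [[0,0,0],[0,0,0],25]
    - [[0,0,0],[0,0,0],25]
    - [[0,0,0],[0,0,0],25]

```text
time_s: 19.15
eef_pos: [556.1, 0.8, -9.4]
ee_rot: [180.0, 0.1, 174.4]
force: [-0.2, -0.1, 6.4]
gripper_width: 0.51
gripper_force: 41.6
```

Call:
send_rows:
  motion:
    - [[0,0,0],[0,0,0],25]
    - [[0,0,-0.03],[0,0,0],25]
    - [[0,0,-0.05],[0,0,0],25]
    - [[0,0,-0.06],[0,0,0],25]
    - [[0,0,-0.05],[0,0,0],25]

```text
time_s: 19.77
eef_pos: [555.4, 0.8, 143.5]
ee_rot: [180.0, 0.0, 174.4]
force: [0.7, 0.6, -0.8]
gripper_width: 0.51
gripper_force: 41.0
```

Call:
send_rows:
  motion:
    - [[0.0697,-0.0068,0],[0,0,0],25]
    - [[-0.0064,-0.0656,0],[0,0,0],25]
    - [[-0.0064,-0.0656,0],[0,0,0],25]
    - [[-0.0064,-0.0656,0],[0,0,0],25]
    - [[-0.0064,-0.0656,0],[0,0,0],25]

```text
time_s: 20.4
eef_pos: [498.9, -211.7, 142.0]
ee_rot: [180.0, 0.0, 174.4]
force: [0.8, 0.3, -0.5]
gripper_width: 0.512
gripper_force: 41.2
```

Call:
send_rows:
  motion:
    - [[0,0,0],[0,0,0],25]
    - [[0,0,0],[0,0,0],25]
    - [[0,0,0],[0,0,0],25]
    - [[0,0,0],[0,0,0],25]
    - [[0,0,0],[0,0,0],25]

```text
time_s: 21.02
eef_pos: [499.4, -209.4, 141.9]
ee_rot: [180.0, -0.0, 174.5]
force: [0.9, -0.1, -1.2]
gripper_width: 0.51
gripper_force: 41.3
```

```bash
python3 - <<'E'
from h import *
P,H,S,V,ok=wrist("w6"); X,Y,Z=P[...,0],P[...,1],P[...,2]
s=env.read_state(); print(s["eef_pos"],s["ee_rot"],s["gripper_width"])
n=ok&(np.hypot(X-499,Y+211)<125); teal=(H>80)&(H<105)&(S>90)
rect(P,n&(Z>45)&(Z<54)&teal,"rim"); 
rect(P,n&(Z>44)&(Z<54)&(V<60),"foam"); rect(P,n&(Z>0)&(Z<11),"floor")
# rim edges: fit lines in case frame
m=n&(Z>46)&(Z<53)&teal; th=np.deg2rad(-5.6); q=(P[m][:,:2]-[500,-210])@np.array([[np.cos(th),-np.sin(th)],[np.sin(th),np.cos(th)]])
print("xq",np.percentile(q[:,0],[.3,1,50,99,99.7]),"yq",np.percentile(q[:,1],[.3,1,50,99,99.7]))
def line(k,ax,t):
    if k.sum()<30: print(t,"few"); return
    a=np.polyfit(q[k,1-ax],q[k,ax],1); print(t,k.sum(),"slope deg",np.degrees(np.arctan(a[0])),"off",a[1])
line((q[:,0]<-53)&(abs(q[:,1])<80)&(abs(q[:,1])>20),0,"front"); line((q[:,0]>53)&(abs(q[:,1])<80),0,"back"); line((q[:,1]>83),1,"+y"); line((q[:,1]<-83),1,"-y")
E
```

```text
[ 499.39143228 -209.55405128  141.88031476] [-1.79998578e+02  1.22401652e-03  1.74451046e+02] 0.5119412687097072
rim 3031 [ 501.5 -210. ] [179.7 119.8] 84.4 z [47.5 50.  51.3]
foam 8466 [ 502.2 -209.9] [170.7 109.1] 84.2 z [47.1 48.3 49.4]
floor 11526 [ 467.6 -208. ] [249.7 186.1] 84.6 z [0.1 1.3 6.2]
xq [-58.39152738 -58.22006656 -41.3215391   59.95483566  60.81164046] yq [-89.22718335 -88.95401104   1.03148929  89.27538002  89.53309544]
front 851 slope deg -0.0006474187021300087 off -55.77136609178818
back 87 slope deg 0.20633584077230416 off 58.16558629429705
+y 777 slope deg -0.0652334489737349 off 86.62787180692311
-y 749 slope deg 0.04515950645608754 off -86.42572034197453
```

View pics/w6.png

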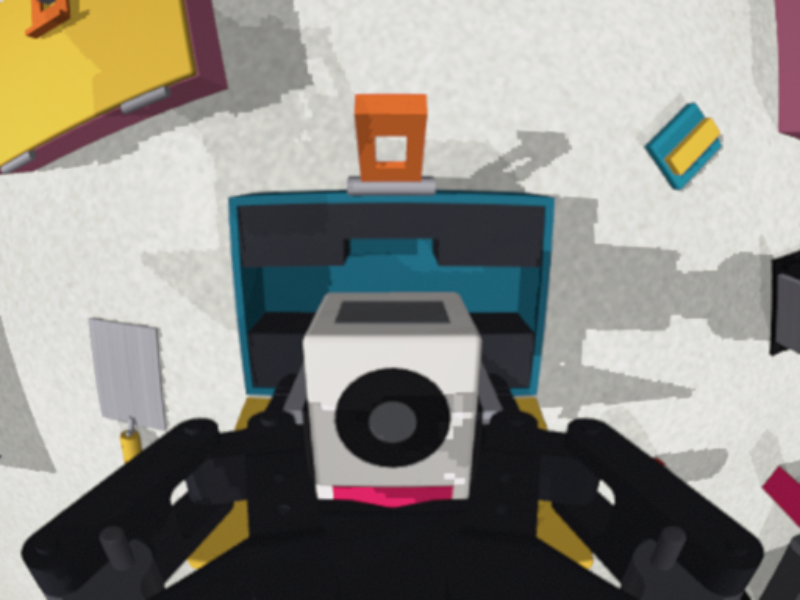

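Wrist view: held head (395,400) upright over the case, slot 's front part visible at (390,285), hasp at (390,135) leaning out to the front.

```bash
python3 - <<'E'
from h import *
d=np.load("w6.npz"); P=d["P"]; hs=cv2.cvtColor(d["im"],cv2.COLOR_BGR2HSV).astype(int); ok=d["rz"]>0
X,Y,Z=P[...,0],P[...,1],P[...,2]
n=ok&(np.hypot(X-500,Y+210)<60)&(hs[...,2]>140)&(hs[...,1]<60)
m=n&(Z>186)&(Z<199)
rect(P,n&(Z>180)&(Z<205),"headtop+"); rect(P,n&(Z>140)&(Z<205),"head all")
th=np.deg2rad(-5.6); A=np.array([[np.cos(th),-np.sin(th)],[np.sin(th),np.cos(th)]]); c0=[499.4,-209.5]
q=(P[m][:,:2]-c0)@A; print("head in case axes about TCP x",np.percentile(q[:,0],[.5,99.5]),"y",np.percentile(q[:,1],[.5,99.5]),"z",np.percentile(Z[m],[5,50,95]))
qq=(P[...,:2]-[501.3,-210])@A; x,y=qq[...,0],qq[...,1]
f=ok&(Z>44)&(Z<52)&(hs[...,2]<75)&(hs[...,1]<110)
k=f&(x<-20)&(x>-52)&(abs(y)>22)&(abs(y)<84); print("slot front edge (foam xmax)",[np.round(np.percentile(x[k&(y*s>20)],99),1) for s in(-1,1)])
k=f&(x<-22)&(x>-34); print("slot y edges",y[k&(y>0)].min() if (k&(y>0)).any() else 0,y[k&(y<0)].max() if (k&(y<0)).any() else 0)
for x0 in(-45,-38,-32,-28,-24):
    k=ok&(Z>44)&(Z<52)&(abs(x-x0)<1.5)&(abs(y)<84); print(x0,"foam |y| gap",np.sort(y[k&(y>0)])[:3],np.sort(y[k&(y<0)])[-3:])
E
```

```text
headtop+ 6616 [ 493.4 -208.7] [105.2  50.9] 85.1 z [192.4 193.5 194.4]
head all 6620 [ 493.4 -208.7] [105.2  50.9] 85.1 z [192.4 193.5 194.4]
head in case axes about TCP x [-31.01462627  18.03973669] y [-21.13953521  21.64679455] z [192.40286011 193.48018007 194.42696957]
slot front edge (foam xmax) [np.float64(-20.5), np.float64(-20.6)]
slot y edges 25.66616015075065 -25.522025544527636
-45 foam |y| gap [0.07182979 0.07214383 0.07395109] [-0.76779121 -0.76698713 -0.76450541]
-38 foam |y| gap [0.06591215 0.06599493 0.06643583] [-0.77995154 -0.77937896 -0.77160281]
-32 foam |y| gap [25.84609515 25.87815406 26.30563877] [-25.71408081 -25.68688369 -25.6354669 ]
-28 foam |y| gap [25.78736306 25.8099034  25.81949056] [-25.68446391 -25.62652568 -25.52202554]
-24 foam |y| gap [25.7521867  25.80072974 25.86361399] [-25.72573624 -25.71881241 -25.67648175]
```

Call:
send_rows:
  motion:
    - [[-0.0021,-0.0007,0.02],[0,0,0],25]
    - [[0,0,0.03],[0,0,0],25]
    - [[0,0,0.03],[0,0,0],25]
    - [[0,0,0.03],[0,0,0],25]
    - [[0,0,0.01],[0,0,0],25]

```text
time_s: 21.7
eef_pos: [499.6, -210.2, 43.6]
ee_rot: [179.9, -0.2, 174.4]
force: [-0.3, 0.1, -0.3]
gripper_width: 0.512
gripper_force: 41.4
```

Call:
send_rows:
  motion:
    - [[0,0,0.01],[0,0,0],25]
    - [[0,0,0.01],[0,0,0],25]
    - [[0,0,0.01],[0,0,0],25]
    - [[0,0,0.01],[0,0,0],25]
    - [[0,0,0.01],[0,0,0],25]

```text
time_s: 22.32
eef_pos: [501.0, -210.8, 5.4]
ee_rot: [-180.0, 0.0, 174.4]
force: [0.6, -0.4, 0.1]
gripper_width: 0.515
gripper_force: 41.4
```

Call:
send_rows:
  motion:
    - [[0,0,0.0025],[0,0,0],25]
    - [[0,0,0.0025],[0,0,0],25]
    - [[0,0,0.0025],[0,0,0],25]
    - [[0,0,0.002],[0,0,0],25]
    - [[0,0,0.001],[0,0,0],25]

```text
time_s: 22.95
eef_pos: [500.9, -210.8, -2.6]
ee_rot: [-180.0, 0.0, 174.4]
force: [-0.0, 0.7, -1.8]
gripper_width: 0.511
gripper_force: 41.4
```

Call:
send_rows:
  motion:
    - [[0,0,0.001],[0,0,0],25]
    - [[0,0,0],[0,0,0],25]
    - [[0,0,0],[0,0,0],25]
    - [[0,0,0],[0,0,0],25]
    - [[0,0,0],[0,0,0],25]

```text
time_s: 23.58
eef_pos: [500.9, -210.8, -3.4]
ee_rot: [-180.0, 0.0, 174.4]
force: [0.2, 0.2, -0.6]
gripper_width: 0.511
gripper_force: 41.4
```

Not seated yet; go on in 0.8 mm steps.

Call:
send_rows:
  motion:
    - [[0,0,0.001],[0,0,0],25]
    - [[0,0,0],[0,0,0],25]
    - [[0,0,0.001],[0,0,0],25]
    - [[0,0,0],[0,0,0],25]
    - [[0,0,0],[0,0,0],25]

```text
time_s: 24.2
eef_pos: [500.8, -210.8, -4.4]
ee_rot: [-180.0, -0.0, 174.4]
force: [-2.6, 0.6, 7.1]
gripper_width: 0.512
gripper_force: 42.4
```

Call:
send_rows:
  motion:
    - [[0,0,0],[0,0,0],85]
    - [[0,0,0],[0,0,0],85]
    - [[0,0,0],[0,0,0],85]
    - [[0,0,0],[0,0,0],85]
    - [[0,0,0],[0,0,0],85]

```text
time_s: 24.82
eef_pos: [500.9, -210.8, -5.1]
ee_rot: [180.0, -0.0, 174.4]
force: [-0.9, -0.3, -1.0]
gripper_width: 0.996
gripper_force: 0.0
```

Call:
send_rows:
  motion:
    - [[0,0,-0.02],[0,0,0],85]
    - [[0,0,-0.05],[0,0,0],85]
    - [[0,0,-0.06],[0,0,0],85]
    - [[0,0,-0.06],[0,0,0],85]
    - [[0,0,-0.035],[0,0,0],85]

```text
time_s: 25.45
eef_pos: [501.7, -211.2, 178.8]
ee_rot: [-179.9, 0.2, 174.4]
force: [0.1, -0.3, 0.1]
gripper_width: 0.997
gripper_force: 0.0
```

```bash
python3 - <<'E'
from h import *
P,H,S,V,ok=wrist("w7"); X,Y,Z=P[...,0],P[...,1],P[...,2]
s=env.read_state(); print(s["eef_pos"],s["ee_rot"],s["gripper_width"])
n=ok&(np.hypot(X-501,Y+210)<60)
rect(P,n&(Z>35)&(Z<60)&(V>110)&(S<60),"head white"); rect(P,n&(Z>35)&(Z<60)&(H>160)&(S>100),"bar")
th=np.deg2rad(-5.6); ex=np.array([np.cos(th),np.sin(th)]); ey=np.array([-ex[1],ex[0]]); C=np.array([501,-210])
print("world of case(130,45)",C+130*ex+45*ey)
r=R.from_euler("xyz",s["ee_rot"],degrees=True)
print("tool shift to (130,45)",r.inv().apply(np.append(C+130*ex+45*ey,190)-s["eef_pos"])/800)
E
```

```text
[ 503.27358495 -211.86513784  181.62083522] [-179.85017211    0.4488944   174.3976959 ] 0.9959095849265053
head white 1723 [ 515.2 -212.3] [44.1 91.1] 83.7 z [45.5 47.2 48.7]
bar 355 [ 520.3 -212.2] [33.4 11.3] 83.9 z [46.8 47.9 48.9]
world of case(130,45) [ 634.77079249 -177.90054397]
tool shift to (130,45) [-0.1595189   0.05827506 -0.00937689]
```

Head seated (top z≈47). Now close the fingers, go over and behind the lid at case y=+45.

Call:
send_rows:
  motion:
    - [[0,0,-0.0125],[0,0,0],0]
    - [[-0.0533,0.0194,0],[0,0,0],0]
    - [[-0.0533,0.0194,0],[0,0,0],0]
    - [[-0.0533,0.0194,0],[0,0,0],0]
    - [[0,0,0],[0,0,0],0]
  newtons: 30

```text
time_s: 26.12
eef_pos: [634.6, -175.9, 184.0]
ee_rot: [180.0, -0.0, 174.5]
force: [-1.4, -0.7, -0.1]
gripper_width: -0.002
gripper_force: 0.0
```

Call:
send_rows:
  motion:
    - [[0,0,0],[0,0,0],0]
    - [[0,0,0],[0,0,0],0]
    - [[0,0,0],[0,0,0],0]
    - [[0,0,0],[0,0,0],0]
    - [[0,0,0],[0,0,0],0]

```text
time_s: 26.75
eef_pos: [632.6, -177.1, 185.2]
ee_rot: [-180.0, 0.0, 174.4]
force: [-0.4, 0.0, -0.0]
gripper_width: -0.001
gripper_force: 0.0
```

```bash
python3 - <<'E'
from h import *
P,H,S,V,ok=wrist("w8")
s=env.read_state(); print(s["eef_pos"],s["ee_rot"],s["gripper_width"])
T=R.from_euler("xyz",s["ee_rot"],degrees=True).inv().apply((P-s["eef_pos"]).reshape(-1,3)).reshape(P.shape)
m=ok&(abs(T[...,0])<40)&(abs(T[...,1])<40)&(T[...,2]<20)&(T[...,2]>-60)
t=T[m]; print("tip z",np.percentile(t[:,2],[90,99,100])); k=t[t[:,2]>t[:,2].max()-8]; print("x",k[:,0].min(),k[:,0].max(),"y",k[:,1].min(),k[:,1].max())
th=np.deg2rad(-5.6); ex=np.array([np.cos(th),np.sin(th)]); ey=np.array([-ex[1],ex[0]]); C=np.array([501,-210])
q=s["eef_pos"][:2]-C; print("TCP in case",q@ex,q@ey)
x=(P[...,:2]-C)@ex; y=(P[...,:2]-C)@ey
y_=ok&(H>18)&(H<33)&(S>110)&(abs(y)<95)&(x>20)&(x<120)&(P[...,2]>100)&(P[...,2]<200); print("lid top pts",y_.sum(),"x",np.percentile(x[y_],[1,50,99]),"z",np.percentile(P[...,2][y_],[1,50,99]))
E
```

```text
[ 632.66140639 -177.08029452  185.16401498] [-1.79998804e+02  8.44086579e-03  1.74388576e+02] -0.0062088694446728685
tip z [18.28734255 19.42715378 19.99479882]
x 36.356792145280046 39.99754738999853 y -39.99268389226309 39.87612577791823
TCP in case 127.82063884405443 45.61049471414783
lid top pts 6237 x [71.12664766 83.81045131 90.89550946] z [103.05838265 165.22104787 168.46820556]
```

Call:
send_rows:
  motion:
    - [[0,0,0.0288],[0,0,0],0]
    - [[0,0,0.0288],[0,0,0],0]
    - [[0.031,0,0],[0,0,0],0]
    - [[0.015,0,-0.0025],[0,0,0],0]
    - [[0.015,0,-0.0025],[0,0,0],0]

```text
time_s: 27.42
eef_pos: [584.4, -172.3, 143.6]
ee_rot: [-180.0, 0.1, 174.4]
force: [1.8, -0.2, -1.5]
gripper_width: -0.002
gripper_force: 0.7
```

Call:
send_rows:
  motion:
    - [[0.0172,0,0.0009],[0,0,0],0]
    - [[0.0172,0,0.0009],[0,0,0],0]
    - [[0,0,0],[0,0,0],0]
    - [[0,0,0],[0,0,0],0]
    - [[0,0,0],[0,0,0],0]

```text
time_s: 28.05
eef_pos: [557.0, -169.5, 141.4]
ee_rot: [180.0, -0.0, 174.4]
force: [0.2, -0.7, 0.2]
gripper_width: -0.001
gripper_force: 0.0
```

```bash
cat >> h.py <<'E'
th=np.deg2rad(-5.6); ex=np.array([np.cos(th),np.sin(th)]); ey=np.array([-ex[1],ex[0]]); C=np.array([501,-210])
def side(lid=True):
    c=env.read_camera("side"); P=cloud(c); hs=cv2.cvtColor(c["pixels"],cv2.COLOR_BGR2HSV).astype(int); ok=c["range_z"]>0
    x=(P[...,:2]-C)@ex; y=(P[...,:2]-C)@ey; z=P[...,2]
    m=ok&(hs[...,0]>18)&(hs[...,0]<33)&(hs[...,1]>110)&(abs(y)<92)&(x>-70)&(x<100)&(z>52)&(z<200)
    xz=np.stack([x[m],z[m]],1); u=np.linalg.svd(xz-xz.mean(0))[2][0] if m.sum()>20 else [0,0]
    print("lid pts",m.sum(),"x",np.round(np.percentile(x[m],[2,98]),1),"z",np.round(np.percentile(z[m],[2,98]),1),"dir",np.round(u,3),"lid deg",round(float(np.degrees(np.arctan2(abs(u[1]),-u[0]*np.sign(u[1])))),1))
    o=ok&(hs[...,0]>4)&(hs[...,0]<16)&(hs[...,1]>140)&(abs(y)<40)&(x<10)&(x>-140)&(z>50)&(z<130)
    if o.sum()>8: print("hasp",o.sum(),"x",np.round(np.percentile(x[o],[2,50,98]),1),"y",np.round(np.percentile(y[o],[2,98]),1),"z",np.round(np.percentile(z[o],[2,50,98]),1))
    s=env.read_state(); q=s["eef_pos"][:2]-C; print("TCP case",np.round([q@ex,q@ey,s["eef_pos"][2]],1),"F",np.round(s["force"],1))
    return c
E
python3 -c "from h import *; side()"
```

```text
lid pts 753 x [26.8 57.3] z [ 59.  166.8] dir [ 0.249 -0.968] lid deg 75.6
hasp 135 x [-104.7  -96.   -69. ] y [-16.5  13.3] z [ 55.6  97.7 104.4]
TCP case [ 51.8  45.8 141.4] F [-0.2  0.4  0. ]
```

Lid follows the plan exactly (75.6°). Continue.

Call:
send_rows:
  motion:
    - [[0.0163,0,0.0054],[0,0,0],0]
    - [[0.0163,0,0.0054],[0,0,0],0]
    - [[0.0143,0,0.0094],[0,0,0],0]
    - [[0.0143,0,0.0094],[0,0,0],0]
    - [[0.0115,0,0.0128],[0,0,0],0]

```text
time_s: 28.72
eef_pos: [497.9, -163.7, 107.1]
ee_rot: [180.0, -0.0, 174.4]
force: [0.8, -0.3, 1.9]
gripper_width: 0.0
gripper_force: 0.6
```

Call:
send_rows:
  motion:
    - [[0.0115,0,0.0128],[0,0,0],0]
    - [[0.0078,0,0.0153],[0,0,0],0]
    - [[0.0078,0,0.0153],[0,0,0],0]
    - [[0.0029,0,0.0111],[0,0,0],0]
    - [[0.0029,0,0.0111],[0,0,0],0]

```text
time_s: 29.35
eef_pos: [472.5, -161.2, 54.4]
ee_rot: [180.0, -0.0, 174.4]
force: [0.5, 1.0, 1.0]
gripper_width: -0.005
gripper_force: 0.4
```

```bash
python3 -c "from h import *; side()"
```

```text
lid pts 2520 x [-59.5  56.5] z [55.8 68.6] dir [-0.994  0.106] lid deg 6.1
hasp 134 x [-104.8  -96.4  -69. ] y [-16.7  13. ] z [ 54.9  97.8 105.3]
TCP case [-33.8  45.9  53.5] F [-0.3  0.1 -0.8]
```

Call:
send_rows:
  motion:
    - [[0,0,0.003],[0,0,0],0]
    - [[0,0,0.003],[0,0,0],0]
    - [[0,0,0.002],[0,0,0],0]
    - [[0,0,0.002],[0,0,0],0]
    - [[0,0,0],[0,0,0],0]

```text
time_s: 30.02
eef_pos: [472.9, -161.3, 47.1]
ee_rot: [-180.0, 0.0, 174.4]
force: [0.2, 0.2, 1.2]
gripper_width: 0.001
gripper_force: 0.0
```

Call:
send_rows:
  motion:
    - [[0,0,0.0015],[0,0,0],0]
    - [[0,0,0],[0,0,0],0]
    - [[0,0,0],[0,0,0],0]
    - [[0,0,0],[0,0,0],0]
    - [[0,0,0],[0,0,0],0]

```text
time_s: 30.65
eef_pos: [472.7, -161.2, 45.9]
ee_rot: [180.0, -0.0, 174.4]
force: [-0.4, 0.0, -0.5]
gripper_width: 0.002
gripper_force: 0.0
```

Call:
send_rows:
  motion:
    - [[0,0,0.0015],[0,0,0],0]
    - [[0,0,0],[0,0,0],0]
    - [[0,0,0.0015],[0,0,0],0]
    - [[0,0,0],[0,0,0],0]
    - [[0,0,0],[0,0,0],0]

```text
time_s: 31.28
eef_pos: [472.8, -161.3, 45.3]
ee_rot: [-180.0, 0.0, 174.4]
force: [-6.5, 1.1, 25.2]
gripper_width: -0.002
gripper_force: 12.8
```

Lid is shut (25 N press, tip height matches). Now round to the front of the hasp.

Call:
send_rows:
  motion:
    - [[0,0,-0.03],[0,0,0],0]
    - [[0,0,-0.04],[0,0,0],0]
    - [[0,0,-0.04],[0,0,0],0]
    - [[0.0463,-0.0191,0],[0,0,0],0]
    - [[0.0463,-0.0191,0],[0,0,0],0]

```text
time_s: 31.9
eef_pos: [395.5, -184.7, 132.0]
ee_rot: [-180.0, 0.1, 174.5]
force: [-0.0, -0.6, 0.1]
gripper_width: 0.0
gripper_force: 0.0
```

Call:
send_rows:
  motion:
    - [[0.0463,-0.0191,0],[0,0,0],0]
    - [[0,0,0.036],[0,0,0],0]
    - [[0,0,0.036],[0,0,0],0]
    - [[0,0,0],[0,0,0],0]
    - [[0,0,0],[0,0,0],0]

```text
time_s: 32.52
eef_pos: [358.0, -196.2, 74.4]
ee_rot: [-180.0, 0.0, 174.4]
force: [0.2, 0.1, -0.1]
gripper_width: 0.001
gripper_force: 0.0
```

```bash
python3 -c "
from h import *
side(); P,H,S,V,ok=wrist('w9'); x=(P[...,:2]-C)@ex; y=(P[...,:2]-C)@ey; z=P[...,2]
m=ok&(H>4)&(H<16)&(S>140)&(abs(y)<40)&(x<10)&(x>-140)&(z>50)&(z<130); print('hasp wrist',m.sum(),np.percentile(x[m],[2,98]),np.percentile(y[m],[2,98]),np.percentile(z[m],[2,98]))
m=ok&(H>18)&(H<33)&(S>110)&(abs(y)<92)&(x>-60)&(x<50)&(z>40)&(z<90); print('lid',m.sum(),np.polyfit(x[m],z[m],1),np.median(z[m]))
"
```

```text
lid pts 2866 x [-58.4  55.9] z [54.  59.2] dir [-1.    -0.001] lid deg 180.0
hasp 79 x [-101.2  -85.1  -69. ] y [-16.7  12.6] z [ 53.2  86.4 104.1]
TCP case [-143.4   -0.3   74.7] F [ 0.2 -0.4  0.1]
hasp wrist 107 [-104.73040014  -67.97933181] [-2.79919264  2.76893908] [ 53.39188396 102.00706765]
lid 75 [ 0.21668589 67.51692774] 54.66373926122414
```

Lid lies flat. Push the hasp up and over from the front.

Call:
send_rows:
  motion:
    - [[0.0243,0,-0.004],[0,0,0],0]
    - [[0.0243,0,-0.004],[0,0,0],0]
    - [[0.0243,0,-0.004],[0,0,0],0]
    - [[0.0169,0,0],[0,0,0],0]
    - [[0.0169,0,0],[0,0,0],0]

```text
time_s: 33.25
eef_pos: [271.8, -187.7, 83.6]
ee_rot: [-180.0, 0.0, 174.4]
force: [-0.3, 0.2, 1.0]
gripper_width: 0.003
gripper_force: 0.0
```

Call:
send_rows:
  motion:
    - [[0,0,0],[0,0,0],0]
    - [[0,0,0],[0,0,0],0]
    - [[-0.02,0,0],[0,0,0],0]
    - [[-0.01,0,-0.03],[0,0,0],0]
    - [[0,0,-0.04],[0,0,0],0]

```text
time_s: 33.88
eef_pos: [298.3, -190.3, 140.0]
ee_rot: [180.0, -0.0, 174.5]
force: [1.0, -1.0, -0.2]
gripper_width: 0.003
gripper_force: 0.0
```

```bash
python3 -c "
from h import *
side()
P,H,S,V,ok=wrist('w10'); x=(P[...,:2]-C)@ex; y=(P[...,:2]-C)@ey; z=P[...,2]
m=ok&(H>4)&(H<16)&(S>140)&(abs(y)<40)&(x<30)&(x>-140)&(z>50)&(z<130); print('hasp wrist',m.sum(),np.percentile(x[m],[2,98]),np.percentile(y[m],[2,98]),np.percentile(z[m],[2,98]))
"
```

```text
lid pts 3074 x [-59.2  55.9] z [54.1 59.3] dir [-1.     0.001] lid deg 0.1
hasp 133 x [-104.9  -95.9  -69.4] y [-16.5  13. ] z [ 55.   98.1 104.1]
TCP case [-202.    -1.1  143.2] F [ 1.3 -0.5  2.5]
hasp wrist 99 [-104.08314085  -67.52721508] [-5.09939387  3.42169978] [ 52.73206823 103.11956554]
```

I pushed the wrong way (tool x points to case −x); nothing touched. Return and push with negative tool x.

Call:
send_rows:
  motion:
    - [[-0.0388,0,0],[0,0,0],0]
    - [[-0.0388,0,0],[0,0,0],0]
    - [[0,0,0.043],[0,0,0],0]
    - [[0,0,0.043],[0,0,0],0]
    - [[0,0,0],[0,0,0],0]

```text
time_s: 34.6
eef_pos: [357.3, -194.9, 68.5]
ee_rot: [179.9, -0.3, 174.4]
force: [-0.7, -0.2, -0.0]
gripper_width: 0.001
gripper_force: 0.0
```

Call:
send_rows:
  motion:
    - [[-0.0233,0,-0.004],[0,0,0],0]
    - [[-0.0233,0,-0.004],[0,0,0],0]
    - [[-0.0233,0,-0.004],[0,0,0],0]
    - [[-0.0169,0,0],[0,0,0],0]
    - [[-0.0169,0,0],[0,0,0],0]

```text
time_s: 35.22
eef_pos: [442.3, -204.4, 80.9]
ee_rot: [-180.0, 0.1, 174.4]
force: [-0.8, 0.6, -0.7]
gripper_width: -0.0
gripper_force: 0.4
```

```bash
python3 -c "
from h import *
side()"
```

```text
lid pts 2030 x [-60.   56.3] z [53.8 59.7] dir [-0.999  0.05 ] lid deg 2.8
hasp 97 x [-67.6 -61.7 -49. ] y [-16.3  10.7] z [61.8 71.  93.3]
TCP case [-57.2  -0.5  81. ] F [ 0.8 -0.3  0.3]
```

Call:
send_rows:
  motion:
    - [[0.02,0,0],[0,0,0],0]
    - [[0,0,-0.03],[0,0,0],0]
    - [[0,0,-0.03],[0,0,0],0]
    - [[0,0,0],[0,0,0],0]
    - [[0,0,0],[0,0,0],0]

```text
time_s: 35.9
eef_pos: [423.7, -202.3, 127.7]
ee_rot: [180.0, -0.1, 174.4]
force: [-0.0, -0.0, -0.8]
gripper_width: -0.0
gripper_force: 0.0
```

```bash
python3 -c "
from h import *
side()
P,H,S,V,ok=wrist('w11'); x=(P[...,:2]-C)@ex; y=(P[...,:2]-C)@ey; z=P[...,2]
m=ok&(H>4)&(H<16)&(S>140)&(abs(y)<40)&(x<30)&(x>-140)&(z>50)&(z<130); print('hasp wrist',m.sum(),np.percentile(x[m],[2,50,98]),np.percentile(y[m],[2,98]),np.percentile(z[m],[2,50,98]))
"
```

```text
lid pts 2177 x [-59.7  56.4] z [53.9 59.4] dir [-1.     0.004] lid deg 0.2
hasp 191 x [-66.8 -53.4 -36.3] y [-16.2  12.5] z [ 58.2  80.2 110.9]
TCP case [-77.6   0.2 127.5] F [-0.2 -0.3  0.2]
hasp wrist 667 [-66.32299307 -61.81982789 -54.98481825] [-14.30683117  14.12943678] [63.10252118 70.27092434 80.86683772]
```

Call:
send_rows:
  motion:
    - [[-0.0458,0,0],[0,0,0],0]
    - [[0,0,0.02],[0,0,0],0]
    - [[0,0,0.013],[0,0,0],0]
    - [[-0.0175,0,0.0088],[0,0,0],0]
    - [[0,0,0],[0,0,0],0]

```text
time_s: 36.62
eef_pos: [474.6, -207.3, 93.7]
ee_rot: [180.0, -0.1, 174.4]
force: [-0.1, -0.4, -0.4]
gripper_width: -0.005
gripper_force: 0.0
```

Call:
send_rows:
  motion:
    - [[-0.0138,0,0.0125],[0,0,0],0]
    - [[-0.0094,0,0.015],[0,0,0],0]
    - [[-0.0015,0,0.0056],[0,0,0],0]
    - [[-0.0015,0,0.0056],[0,0,0],0]
    - [[0,0,0],[0,0,0],0]

```text
time_s: 37.25
eef_pos: [495.8, -209.5, 63.5]
ee_rot: [180.0, -0.1, 174.4]
force: [-0.8, -0.8, 0.3]
gripper_width: 0.0
gripper_force: 0.0
```

```bash
python3 -c "
from h import *
side()
P,H,S,V,ok=wrist('w12'); x=(P[...,:2]-C)@ex; y=(P[...,:2]-C)@ey; z=P[...,2]
m=ok&(H>4)&(H<16)&(S>140)&(abs(y)<40)&(x<30)&(x>-140)&(z>50)&(z<130); print('hasp wrist',m.sum(),np.percentile(x[m],[2,50,98]),np.percentile(y[m],[2,98]),np.percentile(z[m],[2,50,98]))
"
```

```text
lid pts 2320 x [-59.6  54.1] z [54.  93.3] dir [ 1.   -0.01] lid deg 0.5
hasp 226 x [-63.4 -37.4 -12.2] y [-16.2  12.7] z [57.6 64.4 73.9]
TCP case [-5.1 -0.  63.7] F [-0.6 -0.2  0.5]
hasp wrist 4560 [-62.73613744 -37.64180427 -11.17707264] [-14.46808186  14.40859408] [63.2671667  65.82167564 75.48347906]
```

Hasp nearly flat; press the last millimetres gently.

Call:
send_rows:
  motion:
    - [[0,0,0.0025],[0,0,0],0]
    - [[0,0,0.0025],[0,0,0],0]
    - [[0,0,0.001],[0,0,0],0]
    - [[0,0,0],[0,0,0],0]
    - [[0,0,0],[0,0,0],0]

```text
time_s: 37.98
eef_pos: [496.5, -209.8, 59.4]
ee_rot: [-180.0, 0.0, 174.4]
force: [0.2, -0.1, 5.5]
gripper_width: 0.0
gripper_force: 2.6
```

Call:
send_rows:
  motion:
    - [[0,0,0.001],[0,0,0],0]
    - [[0,0,0],[0,0,0],0]
    - [[0,0,0],[0,0,0],0]
    - [[0,0,0],[0,0,0],0]
    - [[0,0,0],[0,0,0],0]

```text
time_s: 38.6
eef_pos: [496.6, -209.8, 59.0]
ee_rot: [-180.0, 0.0, 174.4]
force: [-0.6, -0.9, 9.3]
gripper_width: -0.003
gripper_force: 4.8
```

Call:
send_rows:
  motion:
    - [[0,0,0.001],[0,0,0],0]
    - [[0,0,0.001],[0,0,0],0]
    - [[0,0,0],[0,0,0],0]
    - [[0,0,0],[0,0,0],0]
    - [[0,0,0],[0,0,0],0]

```text
time_s: 39.22
eef_pos: [496.7, -209.9, 58.2]
ee_rot: [-180.0, 0.1, 174.4]
force: [-3.1, 1.7, 18.3]
gripper_width: 0.0
gripper_force: 9.4
```

Call:
send_rows:
  motion:
    - [[0,0,0.001],[0,0,0],0]
    - [[0,0,0.001],[0,0,0],0]
    - [[0,0,0],[0,0,0],0]
    - [[0,0,0],[0,0,0],0]
    - [[0,0,0],[0,0,0],0]

```text
time_s: 39.85
eef_pos: [496.9, -210.0, 57.5]
ee_rot: [-180.0, 0.1, 174.4]
force: [-6.2, 2.6, 28.6]
gripper_width: 0.004
gripper_force: 14.0
```

```bash
cat > hf.py <<'E'
from h import *
def hasp(n):
    P,H,S,V,ok=wrist(n); x=(P[...,:2]-C)@ex; y=(P[...,:2]-C)@ey; z=P[...,2]
    m=ok&(H>4)&(H<16)&(S>140)&(abs(y)<16)&(x<-19)&(x>-58)&(z>50)&(z<130); a=np.polyfit(x[m],z[m],1); print('strap slope deg',np.degrees(np.arctan(a[0])),'z at -64',np.polyval(a,-64),m.sum())
    m=ok&(H>18)&(H<33)&(S>110)&(abs(y)<88)&(abs(y)>20)&(x>-55)&(x<50)&(z>45)&(z<80)
    if m.sum()>50: a=np.polyfit(x[m],z[m],1); print('lid slope deg',np.degrees(np.arctan(a[0])),'z0',a[1],m.sum())
E
python3 -c "
from hf import *
hasp('w13')"
```

```text
strap slope deg -1.9192154392390823 z at -64 64.25733363629234 3034
lid slope deg 0.009460470157060863 z0 58.300251693983824 28147
```

Call:
send_rows:
  motion:
    - [[0,0,-0.01],[0,0,0],0]
    - [[0,0,-0.04],[0,0,0],0]
    - [[0,0,-0.06],[0,0,0],0]
    - [[0,0,-0.06],[0,0,0],0]
    - [[0,0,-0.03],[0,0,0],0]

```text
time_s: 40.52
eef_pos: [497.0, -209.9, 217.6]
ee_rot: [-179.9, 0.2, 174.4]
force: [0.4, 0.4, -0.3]
gripper_width: 0.0
gripper_force: 0.0
```

Call:
send_rows:
  motion:
    - [[0,0,0],[0,0,0],0]
    - [[0,0,0],[0,0,0],0]
    - [[0,0,0],[0,0,0],0]
    - [[0,0,0],[0,0,0],0]
    - [[0,0,0],[0,0,0],0]

```text
time_s: 41.15
eef_pos: [496.0, -209.5, 214.5]
ee_rot: [180.0, -0.1, 174.4]
force: [-0.2, 0.3, 0.1]
gripper_width: 0.0
gripper_force: 0.0
```

```bash
python3 -c "
from hf import *
hasp('w14'); c=side(); cv2.imwrite('pics/side9.png',cv2.resize(c['pixels'],(800,600)))
b=dict(np.load('side0.npz'))['pixels']; d=cv2.absdiff(b,c['pixels']).max(-1)>60; n,l,st,ce=cv2.connectedComponentsWithStats(d.astype(np.uint8)); print([(np.round(ce[i]/.64),st[i,4]) for i in range(1,n) if st[i,4]>25])
"
```

```text
strap slope deg 0.4286408025443066 z at -64 63.87331435560783 776
lid slope deg 0.016391262168937416 z0 58.290443947604736 11414
lid pts 2843 x [-59.1  56.1] z [54.1 59.4] dir [-1.  0.] lid deg 0.0
hasp 225 x [-62.7 -35.7 -11.2] y [-16.4  12.6] z [58.5 62.7 71.6]
TCP case [-4.800e+00 -1.000e-01  2.148e+02] F [ 0.6  0.1 -0.2]
[(array([7., 6.]), np.int32(71)), (array([291.,  28.]), np.int32(697)), (array([22., 32.]), np.int32(92)), (array([13., 98.]), np.int32(1293)), (array([478., 125.]), np.int32(2025)), (array([564., 110.]), np.int32(584)), (array([ 67., 150.]), np.int32(633)), (array([  8., 177.]), np.int32(206)), (array([151., 228.]), np.int32(6731)), (array([496., 199.]), np.int32(193)), (array([486., 337.]), np.int32(7492)), (array([  5., 260.]), np.int32(232)), (array([336., 262.]), np.int32(214)), (array([364., 299.]), np.int32(237)), (array([ 22., 310.]), np.int32(307)), (array([ 58., 370.]), np.int32(298)), (array([ 84., 371.]), np.int32(983)), (array([ 35., 391.]), np.int32(1160)), (array([408., 345.]), np.int32(47)), (array([423., 402.]), np.int32(134)), (array([ 21., 435.]), np.int32(66)), (array([ 17., 483.]), np.int32(546))]
```

View pics/side9.png

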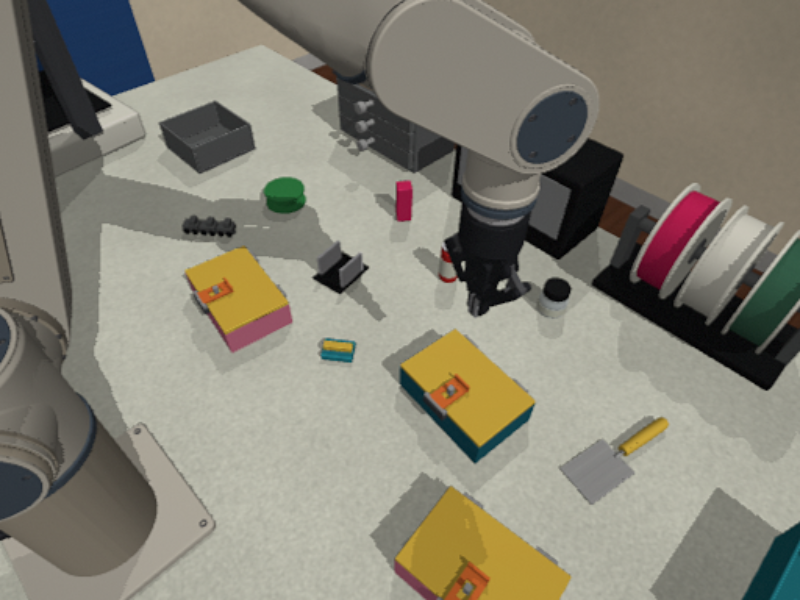

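View pics/w14.png

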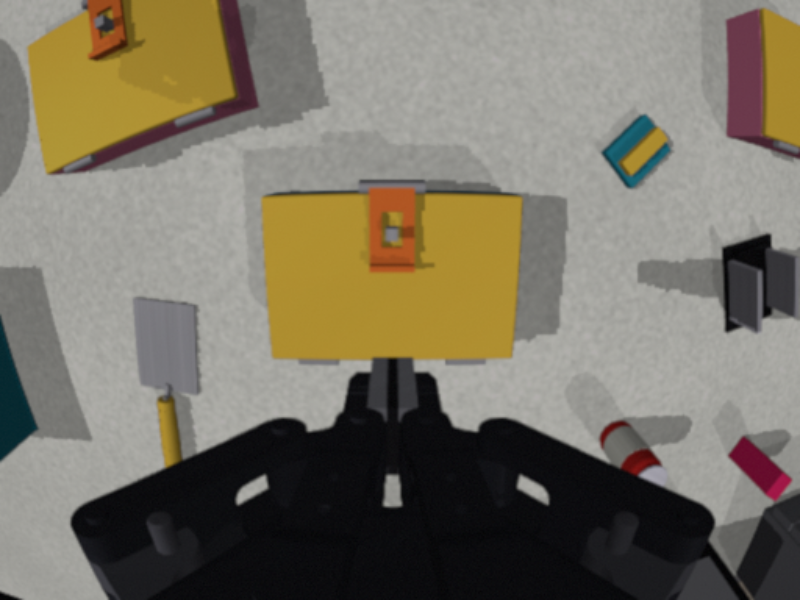

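Side view: case at (465,395) shut with the hasp at (448,392) over the catch; bystanders unmoved, dock empty at (340,268). Wrist view: hasp at (392,230) flat with the catch through its slot.

```bash
python3 -c "
from rig import env
print(env.job_done())"
```

```text
the job is handed in; nothing more can be done
None
```

The print head sits in the foam pocket, the lid is shut, and the hasp lies flat over the catch with the other items apparently unmoved; I handed the job in at about 41 s, and no verdict came back.

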